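Weed out the weak bag clip at the badge press desk

TASK

Three identical spring clips lie on the desk and one has a tired spring. Squeeze their handles to feel which one gives way easily, then put that weak clip in the low plywood reject tray and leave the two sound clips where they lie.

Things in the scene. Friction and masses are not known exactly. Their poses are not given: they have to be found in the camera images.
- clip_1: Aluminium spring clip lying on its side, handles about towards the robot, 103 mm long, 24 mm high; which of the three is weak cannot be seen. Origin: pivot (steel coil), on the underside; z up. x runs from handles to black-tipped jaws, ending 44 mm ahead; two handle plates from x = -21 to -59 mm. Squeeze them across y at x = -40 mm: about 41 mm over their outer faces, 28 mm at the stop.
- clip_2: Looks the same as clip_1, same frame. A weak clip's handles give way at about 1.5 N and reach the stop by 4 N; a sound clip's do not move below about 10 N and need about 18 N to reach the stop, so a squeeze of 8 N tells them apart. The weak clip's thinner spring also makes it lighter: 45 g against 108 g.
- clip_3: Looks the same as clip_1, same frame. A clip squeezed to its stop can be lifted and carried in that same grasp (about 15 N holds it well); its handles spring apart again on release. The frame belongs to the +y half and so turns by about 0.14 rad while squeezed.
- tray: Reject tray: low open plywood box, fixed to the desk, 180 mm (its x) by 130 mm (its y) outside, 30 mm high, walls and floor 5 mm thick. Origin at the centre of its underside; z up.
Not all that is in view belongs to the job. Leave any red look-alike of the clip_2 alone.

How it is judged:
On the way:
1. a clip is squeezed where it lies (((contact force between the fingers and clip_1 above 1.5 N and distance of clip_1 from where it was at the start of the episode below 0.04 m) or (contact force between the fingers and clip_2 above 1.5 N and distance of clip_2 from where it was at the start of the episode below 0.04 m) or (contact force between the fingers and clip_3 above 1.5 N and distance of clip_3 from where it was at the start of the episode below 0.04 m))), for 0.1 s.
At the end, for the whole second after the job is handed in: One clip lies at rest inside the reject tray (its pivot within the tray's walls and lower than 30 mm above the desk), it is the weak one (told by its weight: it loads the tray with less than 0.75 N, a sound clip with over 1 N), and the two others are within 40 mm of where they started (((x of clip_1 in the frame of tray between -0.085 and 0.085 m and y of clip_1 in the frame of tray between -0.06 and 0.06 m and height (world z) of clip_1 below 0.03 m and linear speed of clip_1 below 0.02 m/s and distance of each of clip_2, clip_3 from where it was at the start of the episode below 0.04 m) or (x of clip_2 in the frame of tray between -0.085 and 0.085 m and y of clip_2 in the frame of tray between -0.06 and 0.06 m and height (world z) of clip_2 below 0.03 m and linear speed of clip_2 below 0.02 m/s and distance of each of clip_1, clip_3 from where it was at the start of the episode below 0.04 m) or (x of clip_3 in the frame of tray between -0.085 and 0.085 m and y of clip_3 in the frame of tray between -0.06 and 0.06 m and height (world z) of clip_3 below 0.03 m and linear speed of clip_3 below 0.02 m/s and distance of each of clip_1, clip_2 from where it was at the start of the episode below 0.04 m)) and contact force between tray and anything else between 0.25 and 0.75 N); the robot touches nothing.
It also fails if it takes over 51 s, if anything falls off the work surface, if the arm or the gripper's body presses on something with over 40 N, if the wrist force passes 120 N, or if a joint passes its speed limit or range.

ROBOT

A 6-joint arm with a two-finger parallel gripper is mounted at the origin on the work surface. World frame = base frame: x ahead of the robot, y to its left, z up, the work surface at z = 0. Lengths are in m, angles in rad, forces in N, time in s.
With the tool pointing down it reaches from about 0.225 to 0.875 m from the base axis. Payload 3.4 kg.
Tool frame: the origin (TCP) lies at the very end of the fingers, on their centre line; the grasp point (between the pads) lies 19 mm behind it; z points along the fingers, y is the line along which they close (so a half turn about z gives the same grasp; the last joint's range is limited). The gripper opens to 85 mm and grips with 20 to 120 N. Pads are 22 mm wide; open, the fingers measure 114 mm over their backs; the gripper's body (76 mm by 85 mm) begins 54 mm behind the grasp point. The pads swing forward as they close: fully open they stand 13 mm farther back than shut.
Start: joints at [1.195, 0.276, 1.505, -0, 1.361, -0.121], TCP at [0.145, 0.556, 0.231] pointing down, gripper open.
Joint ranges: [-2.89, 2.89], [-0.75, 2.08], [0.22, 2.7], [-1.18, 4.32], [0.11, 2.71], [-2.7, 2.7]. Speed limits (rad/s): [2.57, 2.57, 3.14, 3.14, 3.14, 3.14].

INTERFACE

Orientations are given as a unit quaternion [w, x, y, z].
In Python, from rig import get_state, optics, sign_off gives the robot as it stands.
- The arm moves only by the tool send_rows, never from a script. Its argument "increments" is a list of rows, each an object with "gripper": the gripper's target within -1 to 1 (shut at 1, half-way at 0, fully open at -1); "linear": the shift along the world's x, y, z in m, a list of three; "delta_rot": the turn, a rotation vector about the world's x, y, z in rad, a list of three. In form: [{"gripper": gripper, "linear": [dx, dy, dz], "delta_rot": [rx, ry, rz]}, ...]. A call has 1 to 8 rows; each row is the pose to reach, as a shift and turn from the pose commanded when the call began; what a row does not reach only later rows make up. A row lasts 1/10 s, in which the tool goes at most 50 mm and 8.59 degrees, less where a joint would pass 70% of its speed; a pose out of reach is approached as far as the arm can. A call with a gripper value outside its range is refused whole. The fingers move at their own pace and stop on an object; "newtons" is the grip in N (left out, the last holds). Time passes only in rows, so rows that repeat a pose let the fingers close. It gives the time, the measured TCP pose, the force, the opening and the grip force at its end, in the units of the state.
- get_state(): the state, without advancing time (a new reading comes with each control period).
- optics.get_image(name): name is "side" or "top" or "wrist"; returns a dict with "pixels" (384x512x3 uint8, blue, green, red), "K" (3x3 intrinsics, pixels), "rvec" (rotation vector, rad) and "tvec" (3), from world to camera coordinates, as OpenCV has them; the wrist camera has in their place "T_tool_cam" (4x4, takes a point from camera to tool coordinates, whose origin is the TCP and whose axes are the flange's). Camera axes: x right, y down, z forward; pixel columns grow to the right and rows downward; lengths in m; the calibration is good to about 2 mm. A picture is of the moment at which its call begins: read the wrist's pose just before it. There is no depth.
- sign_off(): hands the job in; it is judged then, once.
The state is a dict: "clock": time; "qpos": joint angles; "qd": joint speeds; "effort": joint torques, N m; "position": TCP position; "ee_rot": TCP orientation; "contact_force": force on the tool from outside, world axes, zero at the start; "moment": the same for the moment, N m; "width": finger opening in m; "gripper_force": force on a finger pad.
Only numpy, scipy, OpenCV 4.12 (cv2) and the standard library are available. Lean on these libraries where they do the work, as an engineer would, in place of code of your own. Each camera call takes 0.05 s, during which the arm holds its last target. There are 200 camera calls.

## Working session

There is one attempt and no reset: what is moved stays moved. The work goes in short steps, Python scripts to look and compute and a tool call to move; the robot and the scene stay as the last step left them, time stands still between calls to the robot, and variables do not carry over. Pictures are saved under pics/ and viewed, at most 10 in all, crops included, and the job is handed in when it is done.

Besides the shell and the picture viewer there is one more tool, called after "Request:" as name(argument=value, ...), one argument or row to a line, values as JSON. send_rows: Moves the arm, as the interface text tells. Its arguments: {"type":"object","properties":{"increments":{"type":"array"},"newtons":{"type":"number"}},"required":["increments"]}

```bash
mkdir -p pics; python3 - <<'E'
from rig import get_state, optics
import cv2,pickle
s=get_state();print({k:s[k] for k in('clock','position','ee_rot','width','gripper_force','contact_force')})
d={n:optics.get_image(n) for n in('top','side')}
pickle.dump(d,open('d.pkl','wb'))
for n in d: cv2.imwrite(f'pics/{n}0.png',d[n]['pixels']);print(n,d[n]['K'],d[n]['rvec'],d[n]['tvec'])
E
```

```text
{'clock': 0.0, 'position': array([0.14472736, 0.5559307 , 0.23040951]), 'ee_rot': array([-2.36716440e-04,  1.27044361e-01,  9.91896580e-01, -9.21346184e-04]), 'width': 0.08564700013631407, 'gripper_force': 0.0, 'contact_force': array([-0.29067029,  0.20712317,  0.58801471])}
top [[403.54610844   0.         252.86798601]
 [  0.         403.54610844 189.65471351]
 [  0.           0.           1.        ]] [ 2.1687081  -2.17937218  0.11289938] [-0.00402412  0.42103086  1.06653045]
side [[369.32642098   0.         264.94943346]
 [  0.         369.32642098 189.664479  ]
 [  0.           0.           1.        ]] [ 2.21597435 -0.50392293  0.20975456] [-0.39482408  0.12591939  0.77468248]
```

View pics/top0.png

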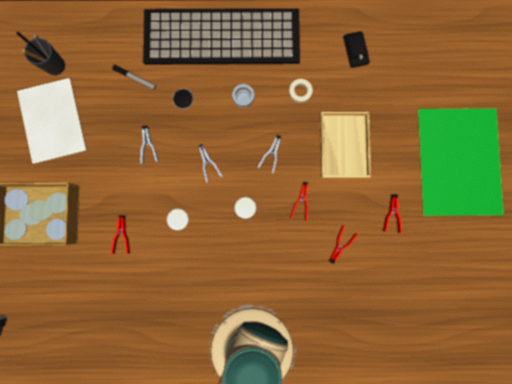

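View pics/side0.png

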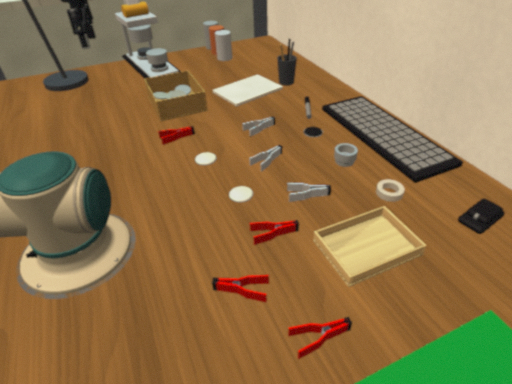

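The top view shows three grey clips at about (148,145), (208,162) and (271,153), and the plywood tray at (345,145). The red look-alikes at (121,235), (300,200), (342,245) and (393,213) are not to be touched. The box at (35,213) holds discs and isn't the low tray. I'll confirm in an enlarged crop and measure.

```bash
cat >h.py <<'E'
import numpy as np,cv2
def ray(im,uv,z):
    R=cv2.Rodrigues(np.array(im['rvec']))[0];t=np.array(im['tvec']).ravel()
    c=-R.T@t
    p=np.c_[np.atleast_2d(uv),np.ones(len(np.atleast_2d(uv)))]
    d=(R.T@np.linalg.inv(im['K'])@p.T).T
    return (c+d*((z-c[2])/d[:,2])[:,None])[:,:2]
E
python3 - <<'E'
import pickle,cv2,numpy as np
from h import ray
d=pickle.load(open('d.pkl','rb'));im=d['top'];px=im['pixels']
hsv=cv2.cvtColor(px,cv2.COLOR_BGR2HSV)
m=((hsv[...,1]<75)|(hsv[...,2]<50)).astype(np.uint8)
n,l,st,c=cv2.connectedComponentsWithStats(m[115:195,120:300],connectivity=8)
for i in range(1,n):
    if st[i,4]<25: continue
    v,u=np.where(l==i);uv=np.c_[u+120,v+115].astype(float)
    P=ray(im,uv,0.012)
    r=cv2.minAreaRect((P*1000).astype(np.float32))
    mu=P.mean(0);w,V=np.linalg.eigh(np.cov(P.T));a=V[:,1]*np.sign(V[0,1])
    q=(P-mu)@a;e=(P-mu)@np.array([-a[1],a[0]])
    print(st[i],mu.round(4),'yaw',np.arctan2(a[1],a[0]).round(3),q.min().round(3),q.max().round(3),'rect',np.round(r[0]),np.round(r[1]),round(r[2],1))
for z in(.03,):
    print('tray',ray(im,[[321,112],[370,112],[370,178],[321,178]],z).round(3))
cv2.imwrite('pics/crop.png',cv2.resize(px[105:195,125:375],(800,288),interpolation=cv2.INTER_CUBIC))
E
```

```text
[ 20  11  18  38 268] [0.5474 0.2852] yaw 0.122 -0.049 0.052 rect [548. 279.] [103.  46.] 1.3
[138  22  22  36 229] [ 0.5229 -0.0577] yaw -0.412 -0.051 0.049 rect [523. -57.] [47. 98.] 69.9
[ 79  30  23  38 230] [0.4999 0.1192] yaw 0.387 -0.053 0.048 rect [498. 119.] [101.  45.] 23.2
tray [[ 0.632 -0.193]
 [ 0.631 -0.327]
 [ 0.45  -0.32 ]
 [ 0.451 -0.189]]
```

View pics/crop.png

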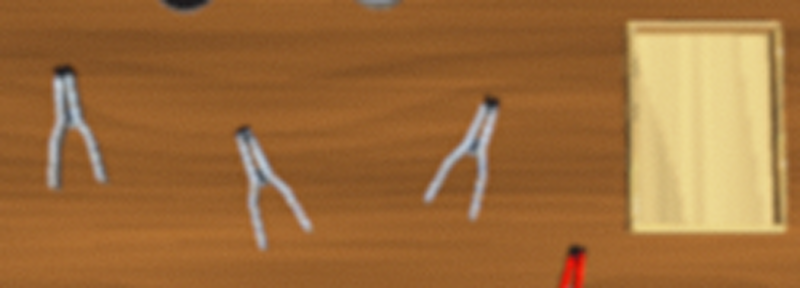

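Crop: three unpainted aluminium clips, black jaw tips up (away from the robot), tray at right; the red ones are excluded. Coils are at crop (70,122), (258,180) and (474,148).

```bash
python3 - <<'E'
import pickle,numpy as np
from h import ray
im=pickle.load(open('d.pkl','rb'))['top']
for n,p in dict(A=[(64,68),(53,186),(102,180)],B=[(241,129),(262,246),(308,230)],C=[(492,100),(428,199),(474,216)]).items():
    uv=np.array(p)/3.2+[125,105]-.35
    t,a,b=ray(im,uv,.018); m=(a+b)/2; x=(t-m);L=np.linalg.norm(x);x/=L
    print(n,'L',L.round(3),'yaw',np.arctan2(x[1],x[0]).round(3),'tip',t.round(3),'sq',(m+.019*x).round(3),'coil',(m+.059*x).round(3),'open',np.linalg.norm(a-b).round(3))
E
```

```text
A L 0.101 yaw 0.135 tip [0.598 0.289] sq [0.517 0.278] coil [0.557 0.284] open 0.042
B L 0.101 yaw 0.384 tip [0.544 0.138] sq [0.468 0.107] coil [0.505 0.122] open 0.041
C L 0.099 yaw -0.369 tip [ 0.569 -0.077] sq [ 0.494 -0.048] coil [ 0.531 -0.062] open 0.042
```

Request:
send_rows(
  increments=[
    {"gripper": -1,"linear": [0.372,-0.278,-0.08],"delta_rot": [0,0,0.39]},
    {"gripper": -1,"linear": [0.372,-0.278,-0.08],"delta_rot": [0,0,0.39]},
    {"gripper": -1,"linear": [0.372,-0.278,-0.08],"delta_rot": [0,0,0.39]},
    {"gripper": -1,"linear": [0.372,-0.278,-0.08],"delta_rot": [0,0,0.39]},
    {"gripper": -1,"linear": [0.372,-0.278,-0.08],"delta_rot": [0,0,0.39]},
    {"gripper": -1,"linear": [0.372,-0.278,-0.08],"delta_rot": [0,0,0.39]},
    {"gripper": -1,"linear": [0.372,-0.278,-0.08],"delta_rot": [0,0,0.39]},
    {"gripper": -1,"linear": [0.372,-0.278,-0.08],"delta_rot": [0,0,0.39]},
  ],
  newtons=20,
)

```text
clock: 0.9
position: [0.4562, 0.3232, 0.164]
ee_rot: [-0.0, -0.067, 0.998, 0.0]
contact_force: [0.5, 1.2, 0.4]
width: 0.0855
gripper_force: 0.0
```

Request:
send_rows(
  increments=[
    {"gripper": -0.4,"linear": [0.05,-0.037,-0.014],"delta_rot": [0,0,0]},
    {"gripper": -0.4,"linear": [0.05,-0.037,-0.014],"delta_rot": [0,0,0]},
    {"gripper": -0.4,"linear": [0.05,-0.037,-0.014],"delta_rot": [0,0,0]},
    {"gripper": -0.4,"linear": [0.05,-0.037,-0.014],"delta_rot": [0,0,0]},
  ],
)

```text
clock: 1.3
position: [0.5039, 0.2883, 0.1504]
ee_rot: [-0.001, -0.067, 0.998, 0.0]
contact_force: [-0.9, -0.1, 0.7]
width: 0.0596
gripper_force: 0.0
```

```bash
cat >>h.py <<'E'
from rig import get_state, optics
from scipy.spatial.transform import Rotation as Ro
def wrist(z=.018,save=None):
    s=get_state();im=optics.get_image('wrist');T=np.eye(4)
    T[:3,:3]=Ro.from_quat(s['ee_rot'],scalar_first=True).as_matrix();T[:3,3]=s['position']
    C=T@np.array(im['T_tool_cam']); Rcw=C[:3,:3].T
    im['rvec']=cv2.Rodrigues(Rcw)[0];im['tvec']=-Rcw@C[:3,3]
    if save: cv2.imwrite(save,im['pixels'])
    return s,im
E
python3 - <<'E'
from h import *
import pickle
s,im=wrist(save='pics/wA.png');pickle.dump(im,open('wA.pkl','wb'))
print(s['position'],s['ee_rot'],s['width'],s['qpos'],s['clock'])
for P in ([.517,.278,.024],[.557,.284,.024],[.598,.289,.024]):print(cv2.projectPoints(np.array([P]),im['rvec'],im['tvec'],im['K'],None)[0].ravel())
E
```

```text
[0.50393862 0.28826458 0.15041238] [-9.34304221e-04 -6.74004419e-02  9.97725519e-01  3.11161439e-04] 0.0595901408417838 [ 3.99011287e-01  3.40215878e-01  1.61930879e+00  1.29234928e-03
  1.18363254e+00 -1.30717714e+00] 1.3
[241.79486962 193.75826294]
[242.81568448 229.46800506]
[242.75284333 262.87120551]
```

View pics/wA.png

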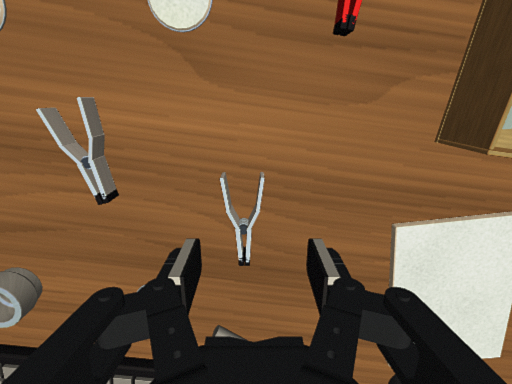

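Wrist view shows clip A: tip (244,264), handle ends (222,173) and (263,173). Clip B: tip (100,197), ends (40,110) and (80,98). Both match the prediction to 1–2 px.

```bash
python3 - <<'E'
import pickle,numpy as np
from h import ray
im=pickle.load(open('wA.pkl','rb'))
for n,p in dict(A=[(244,265),(222,172),(263,172)],B=[(102,200),(40,109),(80,97)]).items():
    t,a,b=ray(im,np.array(p,float),.024); m=(a+b)/2; x=(t-m);L=np.linalg.norm(x);x/=L
    print(n,'L',L.round(3),'yaw',np.arctan2(x[1],x[0]).round(3),'sq',(m+.019*x).round(4),'open',np.linalg.norm(a-b).round(3))
E
```

```text
A L 0.107 yaw 0.138 sq [0.5129 0.2785] open 0.041
B L 0.098 yaw 0.365 sq [0.4695 0.1079] open 0.041
```

Request:
send_rows(
  increments=[
    {"gripper": -0.4,"linear": [0.011,-0.01,-0.05],"delta_rot": [0,0,0]},
    {"gripper": -0.4,"linear": [0.011,-0.01,-0.1],"delta_rot": [0,0,0]},
    {"gripper": -0.3,"linear": [0.011,-0.01,-0.13],"delta_rot": [0,0,0]},
    {"gripper": -0.2,"linear": [0.011,-0.01,-0.144],"delta_rot": [0,0,0]},
    {"gripper": -0.1,"linear": [0.011,-0.01,-0.144],"delta_rot": [0,0,0]},
    {"gripper": 0.0,"linear": [0.011,-0.01,-0.144],"delta_rot": [0,0,0]},
    {"gripper": 0.0,"linear": [0.011,-0.01,-0.144],"delta_rot": [0,0,0]},
  ],
)

```text
clock: 2.05
position: [0.5165, 0.279, 0.0083]
ee_rot: [0.001, -0.068, 0.998, 0.001]
contact_force: [0.4, -0.0, 0.0]
width: 0.0429
gripper_force: 9.7
```

Request:
send_rows(
  increments=[
    {"gripper": 0.05,"linear": [0,0,0],"delta_rot": [0,0,0]},
    {"gripper": 0.12,"linear": [0,0,0],"delta_rot": [0,0,0]},
    {"gripper": 0.12,"linear": [0,0,0],"delta_rot": [0,0,0]},
  ],
  newtons=8,
)

```text
clock: 2.35
position: [0.5164, 0.278, 0.0073]
ee_rot: [0.001, -0.068, 0.998, 0.0]
contact_force: [-0.1, 0.8, -0.1]
width: 0.0376
gripper_force: 11.6
```

About 11.6 N at 37.6 mm, so A is sound. Release it and go to B.

Request:
send_rows(
  increments=[
    {"gripper": -0.4,"linear": [0,0,0],"delta_rot": [0,0,0]},
    {"gripper": -0.4,"linear": [0,0,0],"delta_rot": [0,0,0]},
    {"gripper": -0.4,"linear": [0,0,0.05],"delta_rot": [0,0,0]},
    {"gripper": -0.4,"linear": [-0.01,-0.03,0.08],"delta_rot": [0,0,0.1]},
    {"gripper": -0.4,"linear": [-0.022,-0.08,0.08],"delta_rot": [0,0,0.24]},
    {"gripper": -0.4,"linear": [-0.035,-0.125,0.08],"delta_rot": [0,0,0.24]},
    {"gripper": -0.4,"linear": [-0.047,-0.17,0.08],"delta_rot": [0,0,0.24]},
    {"gripper": -0.4,"linear": [-0.047,-0.17,0.08],"delta_rot": [0,0,0.24]},
  ],
)

```text
clock: 3.15
position: [0.4666, 0.1035, 0.0867]
ee_rot: [-0.001, -0.184, 0.983, -0.001]
contact_force: [-0.0, -0.3, 0.6]
width: 0.0596
gripper_force: 0.0
```

Request:
send_rows(
  increments=[
    {"gripper": -0.4,"linear": [0.001,0.001,-0.02],"delta_rot": [0,0,0]},
    {"gripper": -0.4,"linear": [0.001,0.001,-0.06],"delta_rot": [0,0,0]},
    {"gripper": -0.3,"linear": [0.001,0.001,-0.08],"delta_rot": [0,0,0]},
    {"gripper": -0.2,"linear": [0.001,0.001,-0.08],"delta_rot": [0,0,0]},
    {"gripper": -0.1,"linear": [0.001,0.001,-0.08],"delta_rot": [0,0,0]},
    {"gripper": 0.0,"linear": [0.001,0.001,-0.08],"delta_rot": [0,0,0]},
    {"gripper": 0.12,"linear": [0.001,0.001,-0.08],"delta_rot": [0,0,0]},
    {"gripper": 0.12,"linear": [0.001,0.001,-0.08],"delta_rot": [0,0,0]},
  ],
)

```text
clock: 3.95
position: [0.4714, 0.1091, 0.0083]
ee_rot: [0.002, -0.187, 0.982, -0.0]
contact_force: [-0.1, 0.0, 6.5]
width: 0.0376
gripper_force: 13.7
```

Request:
send_rows(
  increments=[
    {"gripper": 0.12,"linear": [0,0,0],"delta_rot": [0,0,0]},
    {"gripper": 0.12,"linear": [0,0,0],"delta_rot": [0,0,0]},
  ],
)

```text
clock: 4.15
position: [0.4714, 0.1091, 0.0083]
ee_rot: [0.002, -0.187, 0.982, -0.0]
contact_force: [-0.2, -0.4, 6.1]
width: 0.038
gripper_force: 13.7
```

Request:
send_rows(
  increments=[
    {"gripper": -0.4,"linear": [0,0,0],"delta_rot": [0,0,0]},
    {"gripper": -0.4,"linear": [0,0,0],"delta_rot": [0,0,0]},
    {"gripper": -0.4,"linear": [0,0,0.05],"delta_rot": [0,0,0]},
    {"gripper": -0.4,"linear": [0.005,-0.04,0.08],"delta_rot": [0,0,-0.14]},
    {"gripper": -0.4,"linear": [0.01,-0.08,0.11],"delta_rot": [0,0,-0.28]},
    {"gripper": -0.4,"linear": [0.016,-0.12,0.12],"delta_rot": [0,0,-0.42]},
    {"gripper": -0.4,"linear": [0.022,-0.157,0.12],"delta_rot": [0,0,-0.57]},
    {"gripper": -0.4,"linear": [0.022,-0.157,0.12],"delta_rot": [0,0,-0.72]},
  ],
)

```text
clock: 4.95
position: [0.4938, -0.0526, 0.1276]
ee_rot: [0.002, 0.177, 0.984, -0.001]
contact_force: [-0.5, 0.9, 0.6]
width: 0.0597
gripper_force: 0.0
```

Request:
send_rows(
  increments=[
    {"gripper": -0.4,"linear": [0,0,0],"delta_rot": [0,0,-0.025]},
    {"gripper": -0.4,"linear": [0,0,0],"delta_rot": [0,0,-0.025]},
  ],
)

```text
clock: 5.15
position: [0.4916, -0.0479, 0.1265]
ee_rot: [-0.0, 0.183, 0.983, 0.0]
contact_force: [-0.1, 0.1, -0.3]
width: 0.0598
gripper_force: 0.0
```

```bash
python3 - <<'E'
from h import *
import pickle
s,im=wrist(save='pics/wC.png');pickle.dump(im,open('wC.pkl','wb'))
print(s['position'],s['ee_rot'],s['width'],s['qpos'],s['clock'],s['contact_force'])
E
```

```text
[ 0.49161547 -0.04792032  0.12645675] [-3.63720844e-04  1.82802754e-01  9.83149515e-01  2.28617190e-04] 0.05976558545668825 [-2.38446683e-01  2.41360898e-01  1.83649644e+00  4.76646811e-04
  1.06448668e+00 -1.44180130e+00] 5.15 [-0.13084605  0.11371014 -0.31878715]
```

View pics/wC.png

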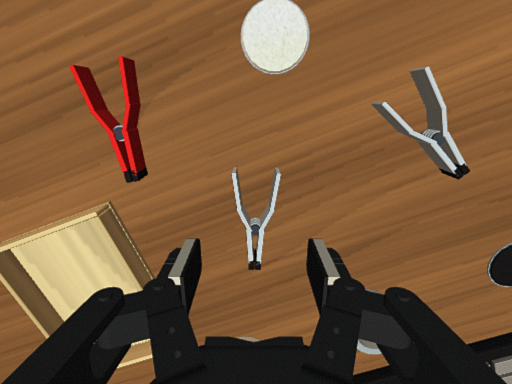

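C is aligned in the wrist view: tip (254,269), ends (235,169) and (278,170). B, on the right, is still in place. I'll refine C and take the tray centre from the earlier corners.

```bash
python3 - <<'E'
import pickle,numpy as np
from h import ray
im=pickle.load(open('wC.pkl','rb'))
for n,p in dict(C=[(254,270),(235,168),(278,169)],B=[(466,171),(378,104),(427,68)]).items():
    t,a,b=ray(im,np.array(p,float),.024); m=(a+b)/2; x=(t-m);L=np.linalg.norm(x);x/=L
    print(n,'L',L.round(3),'yaw',np.arctan2(x[1],x[0]).round(3),'sq',(m+.019*x).round(4),'open',np.linalg.norm(a-b).round(3))
E
```

```text
C L 0.107 yaw -0.388 sq [ 0.4908 -0.0447] open 0.039
B L 0.101 yaw 0.407 sq [0.4687 0.1068] open 0.045
```

Request:
send_rows(
  increments=[
    {"gripper": -0.4,"linear": [0.001,0.002,-0.05],"delta_rot": [0,0,0]},
    {"gripper": -0.4,"linear": [0.001,0.002,-0.1],"delta_rot": [0,0,0]},
    {"gripper": -0.3,"linear": [0.001,0.002,-0.119],"delta_rot": [0,0,0]},
    {"gripper": -0.2,"linear": [0.001,0.002,-0.119],"delta_rot": [0,0,0]},
    {"gripper": -0.1,"linear": [0.001,0.002,-0.119],"delta_rot": [0,0,0]},
    {"gripper": 0.0,"linear": [0.001,0.002,-0.119],"delta_rot": [0,0,0]},
    {"gripper": 0.12,"linear": [0.001,0.002,-0.119],"delta_rot": [0,0,0]},
    {"gripper": 0.12,"linear": [0.001,0.002,-0.119],"delta_rot": [0,0,0]},
  ],
)

```text
clock: 6.0
position: [0.4944, -0.0463, 0.0092]
ee_rot: [0.002, 0.184, 0.983, 0.0]
contact_force: [1.4, 0.7, 3.7]
width: 0.0373
gripper_force: 2.1
```

2.1 N at the same squeeze, so C is the weak clip. Squeeze it to the stop and lift.

Request:
send_rows(
  increments=[
    {"gripper": 0.3,"linear": [0,0,0.001],"delta_rot": [0,0,0]},
    {"gripper": 0.6,"linear": [0,0,0.001],"delta_rot": [0,0,0]},
    {"gripper": 0.6,"linear": [0,0,0.001],"delta_rot": [0,0,0]},
    {"gripper": 0.6,"linear": [0,0,0.001],"delta_rot": [0,0,0]},
    {"gripper": 0.6,"linear": [0,0,0.02],"delta_rot": [0,0,0]},
    {"gripper": 0.6,"linear": [0,0,0.04],"delta_rot": [0,0,0]},
    {"gripper": 0.6,"linear": [0,0,0.07],"delta_rot": [0,0,0]},
    {"gripper": 0.6,"linear": [0,0,0.07],"delta_rot": [0,0,0]},
  ],
  newtons=20,
)

```text
clock: 6.8
position: [0.4956, -0.0469, 0.0809]
ee_rot: [0.004, 0.184, 0.983, -0.0]
contact_force: [1.5, 0.6, 0.3]
width: 0.0275
gripper_force: 20.6
```

Request:
send_rows(
  increments=[
    {"gripper": 0.6,"linear": [0.003,-0.03,0.01],"delta_rot": [0,0,0.06]},
    {"gripper": 0.6,"linear": [0.005,-0.07,0.01],"delta_rot": [0,0,0.13]},
    {"gripper": 0.6,"linear": [0.007,-0.11,0.01],"delta_rot": [0,0,0.2]},
    {"gripper": 0.6,"linear": [0.01,-0.15,0.01],"delta_rot": [0,0,0.27]},
    {"gripper": 0.6,"linear": [0.012,-0.185,0.01],"delta_rot": [0,0,0.33]},
    {"gripper": 0.6,"linear": [0.012,-0.21,0.01],"delta_rot": [0,0,0.37]},
    {"gripper": 0.6,"linear": [0.012,-0.21,0.01],"delta_rot": [0,0,0.37]},
    {"gripper": 0.6,"linear": [0.012,-0.21,0.01],"delta_rot": [0,0,0.37]},
  ],
)

```text
clock: 7.6
position: [0.5041, -0.2559, 0.0865]
ee_rot: [-0.001, 0.001, 1.0, 0.001]
contact_force: [0.2, 0.4, -0.9]
width: 0.0273
gripper_force: 20.7
```

```bash
python3 - <<'E'
from h import *
s,im=wrist(save='pics/wT.png')
print(s['position'],s['ee_rot'],s['width'],s['gripper_force'])
E
```

```text
[ 0.50408603 -0.25592219  0.08649996] [-1.01026339e-03  8.54451519e-04  9.99998653e-01  9.71015980e-04] 0.027281892505362615 20.66060096025467
```

View pics/wT.png

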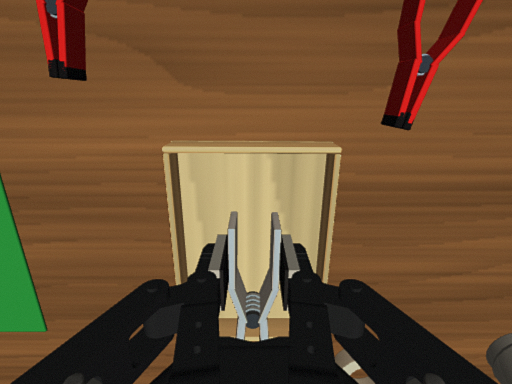

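The clip is held, with its handles between the pads at (235..277,215) and the tray centred beneath it. Lower it and release.

Request:
send_rows(
  increments=[
    {"gripper": 0.6,"linear": [0.004,-0.001,-0.03],"delta_rot": [0,0,0]},
    {"gripper": 0.6,"linear": [0.004,-0.001,-0.055],"delta_rot": [0,0,0]},
    {"gripper": 0.6,"linear": [0.004,-0.001,-0.067],"delta_rot": [0,0,0]},
    {"gripper": 0.6,"linear": [0.004,-0.001,-0.07],"delta_rot": [0,0,0]},
    {"gripper": 0.6,"linear": [0.004,-0.001,-0.07],"delta_rot": [0,0,0]},
  ],
)

```text
clock: 8.15
position: [0.5091, -0.2565, 0.0177]
ee_rot: [-0.0, -0.0, 1.0, 0.0]
contact_force: [0.4, -0.1, -1.1]
width: 0.0273
gripper_force: 20.6
```

Request:
send_rows(
  increments=[
    {"gripper": 0.3,"linear": [0,0,0],"delta_rot": [0,0,0]},
    {"gripper": 0.0,"linear": [0,0,0],"delta_rot": [0,0,0]},
    {"gripper": -0.4,"linear": [0,0,0],"delta_rot": [0,0,0]},
    {"gripper": -0.4,"linear": [0,0,0.001],"delta_rot": [0,0,0]},
    {"gripper": -0.4,"linear": [0,0,0.03],"delta_rot": [0,0,0]},
    {"gripper": -0.4,"linear": [0,0,0.08],"delta_rot": [0,0,0]},
    {"gripper": -0.4,"linear": [0,0,0.13],"delta_rot": [0,0,0]},
    {"gripper": -0.4,"linear": [0,0,0.13],"delta_rot": [0,0,0]},
  ],
)

```text
clock: 8.95
position: [0.5133, -0.26, 0.1554]
ee_rot: [0.007, -0.0, 1.0, -0.004]
contact_force: [0.6, -0.1, -0.5]
width: 0.0596
gripper_force: 0.0
```

Request:
send_rows(
  increments=[
    {"gripper": -0.4,"linear": [-0.1,0,0.1],"delta_rot": [0,0,0]},
    {"gripper": -0.4,"linear": [-0.1,0,0.1],"delta_rot": [0,0,0]},
    {"gripper": -0.4,"linear": [-0.1,0,0.1],"delta_rot": [0,0,0]},
    {"gripper": -0.4,"linear": [-0.1,0,0.1],"delta_rot": [0,0,0]},
    {"gripper": -0.4,"linear": [-0.1,0,0.1],"delta_rot": [0,0,0]},
  ],
)

```text
clock: 9.45
position: [0.409, -0.2574, 0.2481]
ee_rot: [0.001, 0.0, 1.0, -0.0]
contact_force: [0.4, 0.1, -0.3]
width: 0.0599
gripper_force: 0.0
```

```bash
python3 - <<'E'
from h import *
im=optics.get_image('top');cv2.imwrite('pics/end.png',cv2.resize(im['pixels'][95:200,115:385],(800,311),interpolation=cv2.INTER_CUBIC))
px=im['pixels'];hsv=cv2.cvtColor(px,cv2.COLOR_BGR2HSV)
m=((hsv[...,1]<75)|(hsv[...,2]<50)).astype(np.uint8)
n,l,st,c=cv2.connectedComponentsWithStats(m[115:195,120:370],connectivity=8)
for i in range(1,n):
    if st[i,4]<60: continue
    v,u=np.where(l==i);P=ray(im,np.c_[u+120,v+115].astype(float),.012);print(st[i],P.mean(0).round(4))
print(get_state()['clock'])
E
```

```text
[ 20  10  18  38 262] [0.5506 0.2847]
[217  13  18  37 259] [ 0.541  -0.2609]
[ 79  31  23  37 231] [0.4988 0.1201]
[230  58  20  16 263] [ 0.4455 -0.298 ]
9.5
```

View pics/end.png

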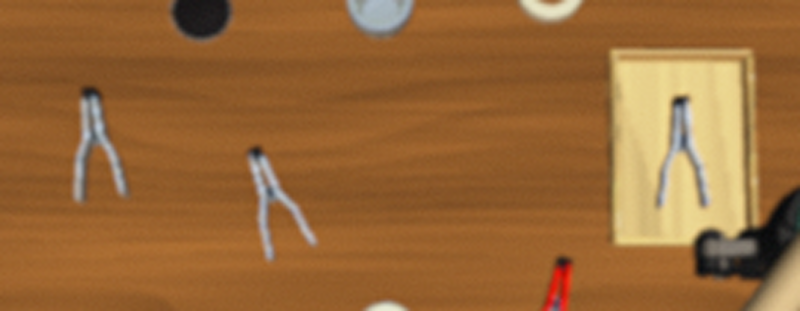

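The clip lies flat in the tray at crop (682,150). A and B moved less than 4 mm, and the gripper is clear of everything.

```bash
python3 -c "
from rig import sign_off
print(sign_off())"
```

```text
the job is handed in; nothing more can be done
None
```

I found the weak clip, the rightmost of the three (2.1 N when squeezed, against 11.6 N and 13.7 N for the others), laid it flat in the reject tray, left the two sound clips within 4 mm of where they started, and handed the job in; no verdict came back.

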